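# Put the sauce tub on the warmer at the baguette stall

### The arm

A 6-joint arm with a two-finger parallel gripper is mounted at the origin on the work surface. World frame = base frame: x ahead of the robot, y to its left, z up, the work surface at z = 0. Lengths are in m, angles in rad, forces in N, time in s.
With the tool pointing down it reaches from about 0.3 to 0.875 m from the base axis. Payload 6.4 kg.
Tool frame: the origin (TCP) lies midway between the tips of the shut fingers; the grasp point (between the pads) lies 19 mm behind it (ctrl.tcp_to_grasp is the distance from the TCP to the grasp point, in m); z points along the fingers, y is the direction in which the jaws open and shut (so a half turn about z gives the same grasp; the last joint's range is limited). The gripper opens to 85 mm and grips with 20 to 120 N. Pads are 22 mm wide; open, the fingers measure 114 mm over their backs; the gripper's body (76 mm by 85 mm) begins 54 mm behind the grasp point. The pads swing forward as they close: fully open they stand 13 mm farther back than shut.
Start: joints at [-1.419, 0.181, 1.607, -0, 1.354, -0.206], TCP at [0.201, -0.539, 0.197] pointing down, gripper open.
Joint ranges: [-2.99, 2.99], [-0.89, 2.07], [0.3, 2.58], [-1.14, 4.28], [0, 2.63], [-3.12, 3.12]. Speed limits (rad/s): [2.57, 2.57, 3.01, 3.14, 3.14, 3.14].

### API

Orientations are given as a unit quaternion [w, x, y, z].
In Python, from bench import monitor, imaging, order, spotter, ctrl gives the robot as it stands.
- The arm moves only by the shell command python3 -m pendant 'ROWS'. ROWS is JSON, a list that holds one entry, the list of rows, each a list of 5 numbers: the shift along the world's x, y, z in mm, then the turn about the world's z in degrees, then the finger opening in mm, from 0 to 85.4. A call has 1 to 8 rows; each row shifts and turns the commanded pose from where the row before left it; what a row does not reach is not made up. A row lasts 1/8 s, in which the tool goes at most 62.5 mm and 10.7 degrees, less where a joint would pass 70% of its speed; a pose out of reach is approached as far as the arm can. A call with a gripper value outside its range is refused whole. The fingers move at their own pace and stop on an object; the grip force is fixed at half the most. Time passes only in rows, so rows that do not move let the fingers close. It gives the time, the measured TCP pose, the force and the opening at its end, in the units of the state.
- monitor.get_obs(): the state, without advancing time (a new reading comes with each control period).
- imaging.camera(name): name is "scene" or "side" or "wrist"; returns a dict with "img" (480x640x3 uint8, red, green, blue), "vfov" (degrees; the focal length in pixels is half the picture's height over the tangent of half this angle, whatever the lens; pixels are square), "cx", "cy" (the principal point, pixels), "origin" and "orientation" of the camera in the world. Camera axes: x right, y down, z forward; pixel columns grow to the right and rows downward; lengths in m; the calibration is good to about 2 mm. The wrist camera is an equidistant fisheye: a pixel r from the principal point sees the ray r / f radians off the axis. A picture is of the moment at which its call begins. There is no depth.
- order.hand_in(): hands the job in, once; it reports no verdict.
Trained networks look in the newest picture that a camera, given by its name, has taken for a name from the list of things; names that differ only in an ending like _2 or _b are one class to them, and where a whole thing is asked for, a point or a joint stands for the part that bears it (a point fixed in the world has none). Each returns a list of dicts, best first, with "confidence" (0 to 1); they miss things now and then, are a little off and sometimes report something else, mostly with a low value. They report only what shows in the picture. A call takes as long as a camera call. They do not tell look-alikes from the thing itself.
- spotter.recognise(camera, thing): "at" ([x, y, z] in m, in the coordinates of the camera as it stood for that picture, good to about 4 mm: the middle of the surface that is visible of it).
- spotter.tip_of(camera, thing): "at" ([x, y, z] in m, in the coordinates of the camera as it stood for that picture, good to about 4 mm: a listed point, or the origin of a listed thing).
The state is a dict: "time_s": time; "q": joint angles; "dq": joint speeds; "joint_efforts": joint torques, N m; "eef_pos": TCP position; "eef_rot": TCP orientation; "wrist_force": force on the tool from outside, world axes, zero at the start; "torque": the same for the moment, N m; "opening": opening from 0.0 (shut) to 1.0 (fully open).
Only numpy, scipy, OpenCV 4.12 (cv2) and the standard library are available. Lean on these libraries where they do the work, as an engineer would, in place of code of your own. Each camera call takes 0.05 s, during which the arm holds its last target. There are 200 camera calls.

### The job

Put the sauce tub on to warm: first take the yellow mustard bottle off the warmer's plate and stand it upright on the cork coaster, then fold the warmer's ramp fully down. Push the orange-lidded tub up the ramp and over the lip until it sits flat on the plate, and last of all flip the red switch lever fully over to on. Leave the ramp down, do not tip the tub or the bottle over, and do not disturb the other things on the counter.

Things in the scene. Friction and masses are not known exactly. Their poses are not given: they have to be found in the camera images.
- warmer: Low fixed steel sauce warmer, 150 mm wide (x), turned up to 0.2 rad. Origin: on the counter under the lip. Its y is the lane: ramp and tub on the +y side, plate and switch on the -y side; x points away from the robot. In mm: lip bar at y 0, top 20 high; plate y -4 to -112, 14 high; back stop to y -136, 44 high; switch end to y -200, 34 high; cheeks 40 high beside the plate, inner faces x -67, +67
- plate (a point): centre of the warming plate on its top surface (14 mm above the counter, in the warmer's frame at x = 0, y = -58); axes as the warmer's. The tub's place: sunk between lip and back stop it has about 6 mm of play either way along y and 17 mm along x
- ramp (a joint): hinge of the ramp: aluminium flap 124 mm wide, 125 mm from hinge to yellow free edge. Hinge line: the warmer's x axis, 20 mm above the counter. 0 = upright (edge 145 mm high), grows as it folds outward to +y, 1.739 = fully down, edge on the counter, at the stop; starts at 0 to 0.3. Stiff: stays where left, about 2 N at the edge moves it. Push it over from the plate's side, then press it down
- ramp_edge (a point): middle of the ramp's free (yellow) edge, on the face that the tub will ride on
- tub_center (a point): centre of the sauce tub: closed round white tub with orange lid, too wide to grip: 96 mm across near the bevelled foot, 107 mm at 70 mm height, lid 110 mm, 81 mm high in all; the point is on its axis (z), 40 mm above its underside. Smooth: slides easily (friction about 0.3). Weighs 0.45 to 0.85 kg, starts on the counter beyond the ramp, clear of the ramp's edge when lowered
- tub: the same sauce tub; origin at the centre of its underside
- mustard_center (a point): yellow squeeze bottle with an orange nozzle, 130 mm high, body a cylinder 50 mm across up to 92 mm height, the nozzle above; this point lies on its axis, 65 mm above its underside; z is its axis. It weighs about 0.22 kg and starts standing on the warming plate
- mustard: the same mustard bottle; origin at the centre of its underside
- coaster_top (a point): centre of the top of the fixed round cork coaster, 84 mm across, 4 mm thick, on the robot's side of the warmer
- switch (a joint): the warmer's switch lever on the switch end: 0 = off, leaning towards the robot (the warmer's -x), 1.0 = on, leaning to the warmer's +x, at the stop. Stays where it is left; 1 to 2 N at the tip move it
- switch_tip (a point): tip of the red switch lever, a stick about 50 mm long that swings in the warmer's x-z plane
- ketchup: bystander: red squeeze bottle with a white nozzle, same size as the mustard's, behind the warmer
- shaker: bystander: clear shaker with a steel top, 44 mm across, 80 mm high, behind the warmer
- roll: bystander: small bread roll, 104 mm long, 54 mm high, on the robot's side of the tub
- sauce_bowl: bystander: white bowl, 100 mm across, 45 mm high
- pail: bystander: big white pail with a green lid, 150 mm across, 117 mm high
- spatula: bystander: green spatula lying on the counter
Not all that is in view belongs to the job. What is shaped like the mustard but black or purple is not meant. What is shaped like the tub but blue is not meant.

How it is judged:
By the outcome, as a careful person would: the job done as asked, in the order asked, and still so for the second after the job is handed in, with the robot touching nothing.
It also fails if it takes over 72 s, if anything falls off the work surface, if the arm or the gripper's body presses on something with over 40 N, if the wrist force passes 120 N, or if a joint passes its speed limit or range.

## Working session

There is one attempt and no reset: what is moved stays moved. The work goes in short steps, Python scripts to look and compute and a shell command to move; the robot and the scene stay as the last step left them, time stands still between calls to the robot, and variables do not carry over. Pictures are saved under pics/ and viewed, about 8 in all and at most 12, crops included, and the job is handed in when it is done.

```bash
mkdir -p pics
cat > h.py <<'E'
import numpy as np, cv2
from scipy.spatial.transform import Rotation as R
from bench import monitor, imaging, order, spotter, ctrl
def rot(q): return R.from_quat([q[1],q[2],q[3],q[0]]).as_matrix()
def cam(n,save=None):
    c=imaging.camera(n)
    if save: cv2.imwrite('pics/'+save,c['img'][:,:,::-1])
    return c
def world(c,p): return rot(c['orientation'])@np.array(p)+np.array(c['origin'])
def pix(c,w):
    p=rot(c['orientation']).T@(np.array(w)-np.array(c['origin'])); f=240/np.tan(np.radians(c['vfov']/2))
    return np.round([c['cx']+f*p[0]/p[2],c['cy']+f*p[1]/p[2]])
def find(c,n,things,fn='tip_of',k=3):
    for t in things:
        try: r=getattr(spotter,fn)(n,t)
        except Exception as e: print(n,t,e); continue
        print(n,fn,t,[(np.round(world(c,d['at'])*1000).astype(int).tolist(),(pix(c,world(c,d['at'])).astype(int).tolist() if n!='wrist' else ''),round(d['confidence'],2)) for d in r[:k]])
E
python3 - <<'E'
from h import *
print(monitor.get_obs())
for n in ['scene','side']:
    c=cam(n,n+'0.png'); print(n,c['origin'],c['vfov'])
    find(c,n,['warmer','plate','ramp_edge','tub','tub_center','mustard','mustard_center','coaster_top','switch_tip','ketchup','shaker','roll','sauce_bowl','pail','spatula'])
a=cv2.imread('pics/scene0.png');b=cv2.imread('pics/side0.png')
E
```

```text
{'time_s': 0.0, 'q': array([-1.41928717e+00,  1.81526668e-01,  1.60801059e+00,  5.73116333e-07,
        1.35379136e+00, -2.06324149e-01]), 'dq': array([ 0.00153386, -0.00186989,  0.00115298, -0.00039873, -0.00019281,
        0.00044245]), 'joint_efforts': array([ 4.82986270e-04, -4.44871724e+01, -3.51330686e+01, -2.93690946e-04,
        9.26089066e-03, -1.72115517e-06]), 'eef_pos': array([ 0.20130114, -0.53796348,  0.19659103]), 'eef_rot': array([-8.67649149e-04,  9.84036707e-01,  1.77963495e-01,  2.40659369e-05]), 'wrist_force': array([-0.18651891, -0.52189013,  0.80962856]), 'torque': array([ 0.023511  , -0.00255248, -0.00037308]), 'opening': 1.0009354360471838}
scene [ 1.36693455 -0.08108842  1.31187886] 46.30463474950449
scene tip_of warmer [([584, -8, -2], [308, 266], 0.87)]
scene tip_of plate [([537, -173, 100], [241, 239], 0.52)]
scene tip_of ramp_edge [([589, 26, 141], [319, 237], 0.78)]
scene tip_of tub [([614, 199, 1], [384, 265], 0.89), ([343, 242, -2], [379, 186], 0.65), ([584, -8, 0], [307, 266], 0.37)]
scene tip_of tub_center [([609, 200, 39], [385, 256], 0.8), ([337, 2
[... 1580 characters left out ...]
)]
side tip_of mustard_center [([561, -49, 80], [323, 232], 0.94), ([720, -59, 65], [262, 221], 0.94), ([418, -87, 68], [386, 237], 0.57)]
side tip_of coaster_top [([464, 98, 4], [346, 309], 0.93)]
side tip_of switch_tip [([541, -172, 104], [345, 194], 0.47)]
side tip_of ketchup [([719, -144, -2], [276, 219], 0.92)]
side tip_of shaker [([724, 32, 0], [249, 265], 0.64)]
side tip_of roll [([465, 222, 1], [330, 354], 0.92)]
side tip_of sauce_bowl [([346, -364, 2], [430, 192], 0.77), ([555, -50, 18], [326, 251], 0.19)]
side tip_of pail [([627, 470, 3], [208, 442], 0.84), ([610, 202, 45], [267, 318], 0.47)]
side tip_of spatula [([617, -444, 4], [343, 159], 0.83), ([725, 31, -1], [249, 265], 0.6)]
```

View pics/scene0.png

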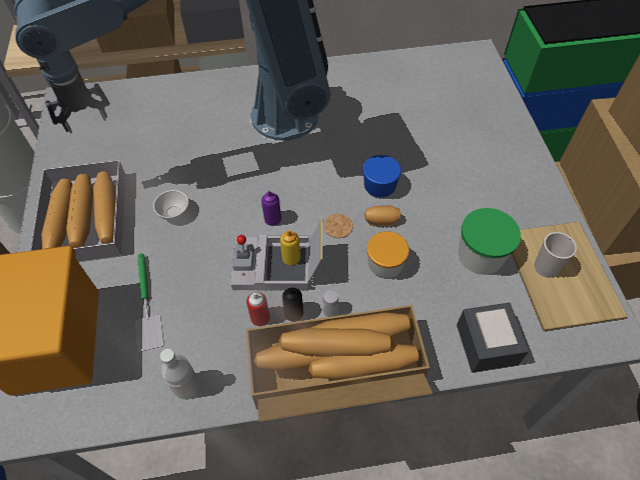

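View pics/side0.png

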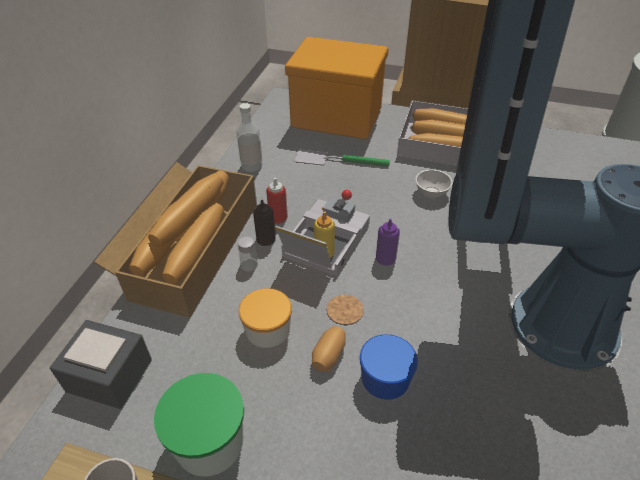

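Scene picture: the bottles are yellow at (290,247), purple at (271,208) and black at (292,303). The yellow one on the plate is the mustard. The tubs are orange at (388,253) and blue at (381,176), and the orange-lidded one is meant. I'll confirm this in a crop with the warmer model overlaid.

```bash
cat >> h.py <<'E'
W0=np.array([.5835,-.007,0]); YAW=-.19
def wf(p,yaw=None,o=None):
    y=YAW if yaw is None else yaw; o=W0 if o is None else o
    return o+R.from_euler('z',y).as_matrix()@(np.array(p)/1000)
def inw(w): return R.from_euler('z',-YAW).as_matrix()@(np.array(w)-W0)*1000
def crop(c,u0,v0,u1,v1,s,name,polys=[]):
    im=cv2.resize(c['img'][v0:v1,u0:u1,::-1],None,fx=s,fy=s,interpolation=cv2.INTER_CUBIC)
    for P in polys:
        q=np.array([(pix_f(c,w)-[u0,v0]+.5)*s for w in P]).astype(int)
        cv2.polylines(im,[q],True,(0,255,0),1)
    cv2.imwrite('pics/'+name,im)
def pix_f(c,w):
    p=rot(c['orientation']).T@(np.array(w)-np.array(c['origin'])); f=240/np.tan(np.radians(c['vfov']/2))
    return np.array([c['cx']+f*p[0]/p[2],c['cy']+f*p[1]/p[2]])
def circ(x,y,z,r): return [[x+r*np.cos(a),y+r*np.sin(a),z] for a in np.linspace(0,6.28,40)]
def model():
    return [[wf(p) for p in P] for P in ([(-75,-136,34),(75,-136,34),(75,-200,34),(-75,-200,34)],[(-67,-4,14),(67,-4,14),(67,-112,14),(-67,-112,14)],[(-75,0,20),(75,0,20),(75,0,0),(-75,0,0)])]
E
python3 - <<'E'
from h import *
P=model()+[circ(.464,.098,.004,.042),circ(.613,.201,.081,.055),circ(.558,-.050,.106,.025)]
c=cam('scene'); crop(c,225,160,420,330,4,'c1.png',P)
im=cv2.imread('pics/c1.png'); 
d=cam('side'); crop(d,225,160,425,385,2.6,'c2.png',P)
b=cv2.imread('pics/c2.png'); a=cv2.resize(im,None,fx=.55,fy=.55)
o=np.zeros((b.shape[0],a.shape[1]+b.shape[1],3),np.uint8);print(o.shape)
cv2.imwrite('pics/c1.png',im)
E
```

```text
(585, 949, 3)
```

View pics/c1.png

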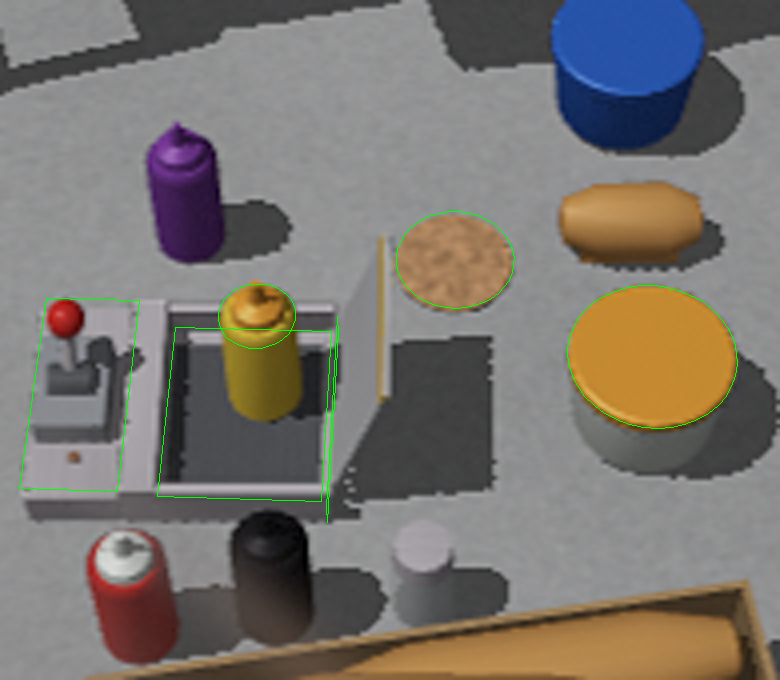

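View pics/c2.png

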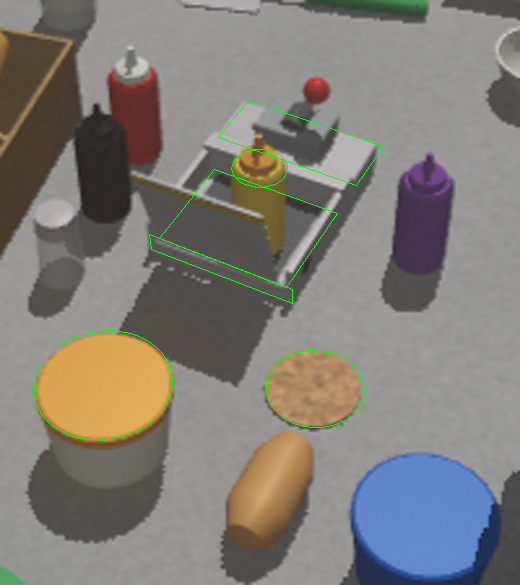

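The crop confirms it: the yellow bottle at crop (260,350) is on the plate and the orange-lidded tub is at (650,370). The overlays agree with my estimates to a few mm. I'm moving above the mustard now.

```bash
python3 -m pendant '[[[36,49,2,7.3,85],[36,49,2,7.3,85],[36,49,2,7.3,85],[36,49,2,7.3,85],[36,49,2,7.3,85],[36,49,2,7.3,85],[36,49,2,7.3,85],[36,49,2,7.3,85]]]'; python3 -m pendant '[[[36,49,0,0,85],[10,14,0,0,85],[0,0,0,0,85]]]'
python3 - <<'E'
from h import *
s=monitor.get_obs(); print(s['eef_pos'],s['q'],s['time_s'])
c=cam('wrist','w1.png'); print(c['origin'],rot(c['orientation'])[:,2])
find(c,'wrist',['mustard','mustard_center','coaster_top','warmer','plate','ramp_edge','switch_tip'])
E
```

```text
time_s: 2.7
eef_pos: [0.4905, -0.1449, 0.214]
eef_rot: [0.001, 0.771, 0.637, 0.0]
wrist_force: [0.9, -0.2, -0.2]
opening: 0.996
time_s: 3.08
eef_pos: [0.5355, -0.083, 0.2133]
eef_rot: [-0.0, 0.771, 0.636, -0.0]
wrist_force: [-0.0, -0.2, 0.4]
opening: 0.996
[ 0.53546764 -0.08297631  0.21325912] [-3.72636385e-01  9.36598255e-02  1.67243952e+00 -3.83947899e-04
  1.37600319e+00 -1.81007842e-01] 3.075
[ 0.54935217 -0.00587718  0.39008365] [-0.05855296 -0.29984083 -0.95219065]
wrist tip_of mustard [([557, -47, 11], '', 0.77), ([413, -85, -4], '', 0.72), ([714, -61, -1], '', 0.6)]
wrist tip_of mustard_center [([413, -84, 65], '', 0.84), ([719, -63, 62], '', 0.69)]
wrist tip_of coaster_top [([464, 97, 4], '', 0.95)]
wrist tip_of warmer [([580, -4, 1], '', 0.62)]
wrist tip_of plate []
wrist tip_of ramp_edge [([591, 32, 136], '', 0.82)]
wrist tip_of switch_tip [([536, -168, 106], '', 0.7)]
```

View pics/w1.png

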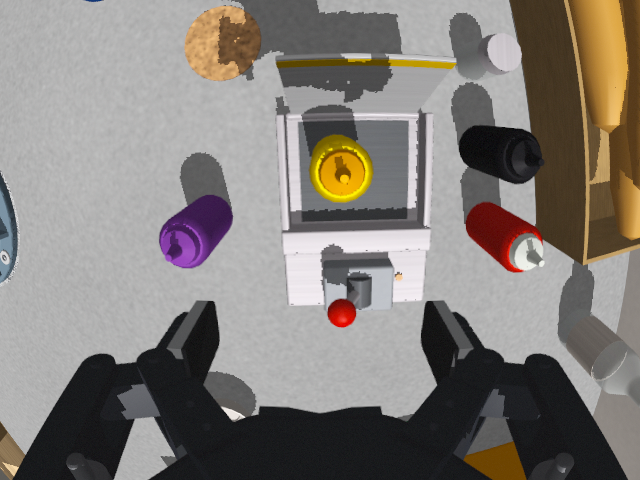

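The wrist view shows the yellow bottle at (340,172), with the warmer square to the jaws. Lowering onto the bottle.

```bash
python3 -m pendant '[[[22,34,0,0,85],[0,0,-10,0,85],[0,0,-50,0,85],[0,0,-50,0,85],[0,0,-25,0,85],[0,0,0,0,85],[0,0,0,0,85]]]'; python3 -m pendant '[[[0,0,0,0,40],[0,0,0,0,40],[0,0,0,0,40],[0,0,0,0,40],[0,0,0,0,40],[0,0,0,0,40]]]'
```

```text
time_s: 4.35
eef_pos: [0.5581, -0.0503, 0.0797]
eef_rot: [0.001, 0.772, 0.635, 0.0]
wrist_force: [-0.2, 0.0, 0.6]
opening: 0.993
time_s: 5.1
eef_pos: [0.5574, -0.0496, 0.0784]
eef_rot: [-0.0, 0.772, 0.635, -0.0]
wrist_force: [-0.5, 0.4, -0.3]
opening: 0.465
```

```bash
python3 -m pendant '[[[0,0,0,0,0],[0,0,0,0,0],[0,0,0,0,0],[0,0,0,0,0]]]'
python3 - <<'E'
from h import *
c=cam('wrist','w2.png')
find(c,'wrist',['mustard','mustard_center'])
d=cam('side'); find(d,'side',['mustard','mustard_center'])
crop(d,250,150,420,280,2.4,'s2.png')
o=np.zeros((480,640,3),np.uint8)
a=cv2.imread('pics/w2.png')[60:460,120:540]; b=cv2.imread('pics/s2.png')[:400,:380]
o=np.zeros((400,800,3),np.uint8); o[:,:420]=a; o[:b.shape[0],420:420+b.shape[1]]=b; cv2.imwrite('pics/p2.png',o)
E
```

```text
time_s: 5.6
eef_pos: [0.558, -0.0498, 0.079]
eef_rot: [0.001, 0.772, 0.635, 0.0]
wrist_force: [2.2, -0.2, 4.0]
opening: 0.367
wrist tip_of mustard [([715, -62, 1], '', 0.91), ([556, -47, 14], '', 0.88), ([408, -89, -3], '', 0.59)]
wrist tip_of mustard_center [([412, -88, 62], '', 0.94), ([715, -61, 64], '', 0.92)]
side tip_of mustard [([413, -89, 3], [386, 256], 0.79), ([723, -60, 0], [263, 239], 0.7), ([559, -48, 16], [324, 251], 0.57)]
side tip_of mustard_center [([563, -53, 81], [323, 231], 0.92), ([416, -85, 69], [386, 238], 0.78), ([718, -61, 66], [263, 220], 0.75)]
```

View pics/p2.png

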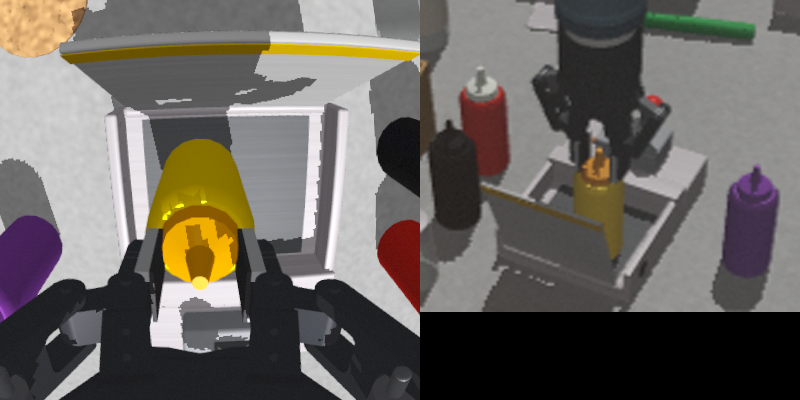

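The jaws closed on the orange shoulder, which is too high. I'll open them and go lower in small steps while watching the force.

```bash
python3 -m pendant '[[[0,0,0,0,85],[0,0,0,0,85],[0,0,0,0,85],[0,0,0,0,85],[0,0,-4,0,85],[0,0,0,0,85]]]'; python3 -m pendant '[[[0,0,-4,0,85],[0,0,0,0,85],[0,0,0,0,85]]]';  python3 -m pendant '[[[0,0,-2,0,85],[0,0,0,0,85],[0,0,0,0,85]]]'
```

```text
time_s: 6.65
eef_pos: [0.5569, -0.0495, 0.074]
eef_rot: [-0.0, 0.772, 0.635, -0.0]
wrist_force: [-0.4, 0.0, 0.6]
opening: 0.993
time_s: 7.02
eef_pos: [0.5574, -0.0496, 0.0705]
eef_rot: [-0.0, 0.772, 0.635, -0.0]
wrist_force: [0.2, -0.4, -0.3]
opening: 0.995
time_s: 7.4
eef_pos: [0.5574, -0.0496, 0.0685]
eef_rot: [-0.0, 0.772, 0.635, -0.0]
wrist_force: [0.2, 0.5, 0.9]
opening: 0.997
```

```bash
python3 -m pendant '[[[0,0,-3,0,85],[0,0,0,0,85],[0,0,0,0,85]]]';  python3 -m pendant '[[[0,0,0,0,30],[0,0,0,0,30],[0,0,0,0,30],[0,0,0,0,30],[0,0,0,0,30],[0,0,0,0,30]]]'
```

```text
time_s: 7.78
eef_pos: [0.5573, -0.0496, 0.0654]
eef_rot: [-0.0, 0.772, 0.635, -0.0]
wrist_force: [0.1, 0.5, 0.6]
opening: 0.994
time_s: 8.52
eef_pos: [0.558, -0.0498, 0.0663]
eef_rot: [0.001, 0.772, 0.635, 0.0]
wrist_force: [-1.2, 0.4, 5.9]
opening: 0.538
```

```bash
python3 -m pendant '[[[0,0,0,0,85],[0,0,0,0,85],[0,0,0,0,85],[0,0,-2,0,85],[0,0,0,0,85],[0,0,0,0,85]]]'; python3 -m pendant '[[[0,0,-2,0,85],[0,0,0,0,85],[0,0,0,0,85]]]'; python3 -m pendant '[[[0,0,-2,0,85],[0,0,0,0,85],[0,0,0,0,85]]]'
```

```text
time_s: 9.28
eef_pos: [0.5574, -0.0496, 0.0634]
eef_rot: [-0.0, 0.772, 0.635, -0.0]
wrist_force: [-1.2, 0.8, 0.9]
opening: 0.995
time_s: 9.65
eef_pos: [0.5574, -0.0496, 0.0614]
eef_rot: [-0.0, 0.772, 0.635, -0.0]
wrist_force: [0.4, -0.6, -0.7]
opening: 0.996
time_s: 10.02
eef_pos: [0.5574, -0.0496, 0.0595]
eef_rot: [-0.0, 0.772, 0.635, -0.0]
wrist_force: [0.2, 0.0, 0.1]
opening: 0.996
```

```bash
python3 -m pendant '[[[0,0,-3,0,85],[0,0,0,0,85],[0,0,0,0,85]]]';  python3 -m pendant '[[[0,0,0,0,30],[0,0,0,0,30],[0,0,0,0,30],[0,0,0,0,30],[0,0,0,0,30],[0,0,0,0,30]]]'
```

```text
time_s: 10.4
eef_pos: [0.5573, -0.0496, 0.0564]
eef_rot: [-0.0, 0.772, 0.635, -0.0]
wrist_force: [-0.6, 0.4, -0.2]
opening: 0.99
time_s: 11.15
eef_pos: [0.558, -0.0498, 0.0571]
eef_rot: [0.001, 0.772, 0.635, 0.0]
wrist_force: [0.2, -0.2, 5.9]
opening: 0.555
```

```bash
python3 -m pendant '[[[0,0,10,0,30],[0,0,20,0,30],[0,0,40,0,30],[0,0,40,0,30],[0,0,40,0,30],[0,0,10,0,30],[0,0,0,0,30]]]'
python3 - <<'E'
from h import *
for n in ['wrist','side','scene']:
    c=cam(n); find(c,n,['mustard','mustard_center'])
E
```

```text
time_s: 12.02
eef_pos: [0.5571, -0.0495, 0.2159]
eef_rot: [-0.0, 0.772, 0.635, -0.0]
wrist_force: [0.0, 0.6, -1.6]
opening: 0.557
wrist tip_of mustard [([718, -63, 1], '', 0.85), ([554, -49, 170], '', 0.67), ([411, -85, -3], '', 0.66)]
wrist tip_of mustard_center [([717, -63, 62], '', 0.8), ([416, -87, 65], '', 0.58)]
side tip_of mustard [([723, -63, 2], [264, 238], 0.87), ([412, -88, -1], [386, 257], 0.86), ([554, -48, 174], [326, 203], 0.77)]
side tip_of mustard_center [([559, -52, 236], [324, 179], 0.97), ([414, -86, 68], [387, 238], 0.57), ([718, -57, 67], [263, 221], 0.57)]
scene tip_of mustard [([719, -62, 1], [294, 313], 0.98), ([411, -87, 1], [272, 219], 0.68), ([558, -54, 168], [286, 225], 0.64)]
scene tip_of mustard_center [([556, -52, 238], [285, 207], 0.85), ([717, -63, 67], [292, 301], 0.58)]
```

```bash
python3 -m pendant '[[[-18,29,0,0,30],[-25,39,0,0,30],[-25,39,0,0,30],[-18,28,0,0,30],[-8,12,0,0,30],[0,0,-40,0,30],[0,0,-50,0,30],[0,0,-45,0,30]]]'; python3 -m pendant '[[[0,0,-20,0,30],[0,0,-5,0,30],[0,0,-2,0,30],[0,0,0,0,30],[0,0,0,0,30]]]'
python3 - <<'E'
from h import *
for n in ['wrist','side','scene']:
    c=cam(n); find(c,n,['mustard'],k=4)
E
```

```text
time_s: 13.48
eef_pos: [0.4638, 0.0969, 0.0802]
eef_rot: [0.0, 0.772, 0.635, 0.0]
wrist_force: [-0.1, 0.9, -1.6]
opening: 0.554
time_s: 14.1
eef_pos: [0.4643, 0.0974, 0.0555]
eef_rot: [0.001, 0.772, 0.635, 0.001]
wrist_force: [-0.4, 0.7, -1.7]
opening: 0.557
wrist tip_of mustard [([716, -62, -3], '', 0.74), ([464, 98, 12], '', 0.59), ([467, 224, 1], '', 0.34)]
side tip_of mustard [([461, 98, 16], [347, 306], 0.76), ([411, -87, 0], [386, 258], 0.68), ([723, -61, 0], [263, 239], 0.59), ([724, 32, 1], [249, 265], 0.24)]
scene tip_of mustard [([720, -60, 2], [295, 313], 0.67), ([411, -85, -3], [273, 219], 0.57), ([467, 95, 12], [337, 224], 0.53)]
```

```bash
python3 -m pendant '[[[0,0,-4,0,30],[0,0,-1,0,30],[0,0,0,0,30]]]'; python3 -m pendant '[[[0,0,-1,0,30],[0,0,0,0,30],[0,0,0,0,30]]]';python3 -m pendant '[[[0,0,-1,0,30],[0,0,0,0,30],[0,0,0,0,30]]]'
```

```text
time_s: 14.78
eef_pos: [0.4632, 0.0974, 0.0492]
eef_rot: [-0.0, 0.772, 0.635, -0.0]
wrist_force: [0.2, 1.6, -2.5]
opening: 0.557
time_s: 15.15
eef_pos: [0.4634, 0.0974, 0.0485]
eef_rot: [0.0, 0.772, 0.635, 0.0]
wrist_force: [0.1, 0.3, -2.8]
opening: 0.558
time_s: 15.52
eef_pos: [0.4634, 0.0974, 0.0475]
eef_rot: [-0.0, 0.772, 0.635, -0.0]
wrist_force: [-0.2, -0.3, -2.2]
opening: 0.557
```

```bash
python3 -m pendant '[[[0,0,-1,0,30],[0,0,0,0,30],[0,0,0,0,30]]]'; python3 -m pendant '[[[0,0,-1,0,30],[0,0,0,0,30],[0,0,0,0,30]]]'
```

```text
time_s: 15.9
eef_pos: [0.4637, 0.0974, 0.0471]
eef_rot: [0.0, 0.772, 0.635, 0.0]
wrist_force: [-1.6, -0.9, 5.9]
opening: 0.552
time_s: 16.27
eef_pos: [0.4639, 0.0974, 0.047]
eef_rot: [0.0, 0.772, 0.635, 0.0]
wrist_force: [-4.5, -0.0, 14.1]
opening: 0.559
```

```bash
python3 -m pendant '[[[0,0,1,0,30],[0,0,0,0,60],[0,0,0,0,85],[0,0,0,0,85],[0,0,0,0,85],[0,0,20,0,85],[0,0,50,0,85],[0,0,50,0,85]]]';python3 -m pendant '[[[0,0,40,0,85],[0,0,0,0,0],[0,0,0,0,0]]]'
python3 - <<'E'
from h import *
c=cam('wrist'); find(c,'wrist',['mustard','coaster_top','warmer','ramp_edge','tub','roll','switch_tip'],k=4)
for n in ['side','scene']:
    c=cam(n); find(c,n,['mustard','mustard_center','warmer','plate','tub','tub_center','ramp_edge','switch_tip'],k=4)
E
```

```text
time_s: 17.27
eef_pos: [0.4629, 0.0974, 0.1674]
eef_rot: [-0.0, 0.772, 0.635, -0.0]
wrist_force: [1.4, -0.6, -0.0]
opening: 0.991
time_s: 17.65
eef_pos: [0.4628, 0.0974, 0.2056]
eef_rot: [-0.0, 0.772, 0.635, -0.0]
wrist_force: [-0.2, -0.5, -0.3]
opening: 0.595
wrist tip_of mustard [([717, -58, 1], '', 0.86), ([409, -88, -2], '', 0.82), ([462, 98, 2], '', 0.66)]
wrist tip_of coaster_top []
wrist tip_of warmer [([582, -5, -1], '', 0.64)]
wrist tip_of ramp_edge [([592, 32, 141], '', 0.86)]
wrist tip_of tub [([612, 205, 4], '', 0.9), ([343, 250, -5], '', 0.6)]
wrist tip_of roll [([464, 224, 5], '', 0.78)]
wrist tip_of switch_tip [([536, -170, 107], '', 0.69)]
side tip_of mustard [([464, 98, 6], [346, 308], 0.88), ([413, -87, -1], [385, 258], 0.86), ([719, -60, 2], [265, 239], 0.61), ([468, 100, 70], [345, 290], 0.5)]
side tip_of mustard_center [([472, 95, 68], [343, 289], 0.67), ([718, -60, 67], [263, 220], 0.65)]
side tip_of warmer [([585, -5, -2], [309, 267], 0.74), ([573, -68, 13], [321, 246], 0.21)]
side tip_of plate [([572, -68, 14], [321, 246], 0.73)]
side tip_of tub [([615, 207, -
[... 358 characters left out ...]
, 0.8), ([466, 98, 1], [338, 226], 0.77), ([718, -62, 0], [294, 313], 0.6)]
scene tip_of mustard_center [([411, -87, 60], [270, 206], 0.95), ([720, -62, 65], [293, 302], 0.78), ([463, 95, 66], [338, 211], 0.73), ([609, 201, 41], [386, 255], 0.71)]
scene tip_of warmer [([585, -7, 0], [308, 266], 0.57)]
scene tip_of plate [([573, -64, 11], [286, 263], 0.56)]
scene tip_of tub [([614, 203, 1], [386, 264], 0.91), ([340, 244, -3], [379, 186], 0.7)]
scene tip_of tub_center [([610, 201, 39], [386, 256], 0.84), ([338, 245, 36], [380, 177], 0.71)]
scene tip_of ramp_edge [([591, 25, 140], [319, 238], 0.7)]
scene tip_of switch_tip [([538, -172, 95], [241, 241], 0.42), ([591, 27, 141], [320, 238], 0.34)]
```

The mustard now stands on the coaster at (464,98). Next is the ramp: shut fingers, go over the plate behind it and fold it outward along its arc.

```bash
python3 -m pendant '[[[40,-40,0,0,0],[42,-42,0,0,0],[36,-36,0,0,0],[0,0,-40,0,0],[0,0,-44,0,0],[0,0,-10,0,0],[0,0,0,0,0]]]'; python3 -m pendant '[[[3,15,0,0,0],[3,14,0,0,0],[3,15,-7,0,0],[3,15,-7,0,0],[2,10,-10,0,0],[2,10,-10,0,0],[1,7,-12,0,0],[1,7,-12,0,0]]]'; python3 -m pendant '[[[0,0,-12,0,0],[0,0,-12,0,0],[0,0,-10,0,0],[0,0,-8,0,0],[0,0,0,0,0]]]'
python3 - <<'E'
from h import *
s=monitor.get_obs(); print(inw(s['eef_pos']))
for n in ['side','scene']:
    c=cam(n); find(c,n,['ramp_edge','tub','switch_tip'],k=4)
E
```

```text
time_s: 19.82
eef_pos: [0.5814, -0.0205, 0.1127]
eef_rot: [-0.0, 0.772, 0.635, -0.0]
wrist_force: [0.6, 0.2, 0.5]
opening: -0.002
time_s: 20.82
eef_pos: [0.5989, 0.0731, 0.0532]
eef_rot: [-0.0, 0.772, 0.636, -0.0]
wrist_force: [0.6, -0.6, -0.0]
opening: -0.004
time_s: 21.45
eef_pos: [0.5987, 0.0723, 0.0116]
eef_rot: [-0.001, 0.772, 0.635, -0.001]
wrist_force: [-0.1, 0.0, 0.5]
opening: -0.001
[4.96358490e-03 8.07052335e+01 1.16063930e+01]
side tip_of ramp_edge [([606, 106, 53], [283, 283], 0.6)]
side tip_of tub [([613, 204, 0], [267, 331], 0.88), ([342, 248, -1], [385, 381], 0.57)]
side tip_of switch_tip [([540, -170, 106], [345, 194], 0.53)]
scene tip_of ramp_edge [([601, 110, 55], [352, 255], 0.91), ([614, 203, 3], [386, 264], 0.21)]
scene tip_of tub [([342, 248, -4], [380, 186], 0.95), ([613, 203, 2], [386, 264], 0.55)]
scene tip_of switch_tip [([536, -172, 98], [241, 240], 0.63)]
```

Run:
```python
from h import *
d=cam('side'); crop(d,230,160,400,350,3,'s3.png',model())
w=cam('wrist','w3.png'); a=cv2.imread('pics/s3.png'); b=cv2.imread('pics/w3.png')[0:480:2,0:640:2]
o=np.zeros((570,800,3),np.uint8); o[:,:510]=a; o[:240,510:800]=b[:,15:305]; cv2.imwrite('pics/p3.png',o)
```

```text
(no output)
```

View pics/p3.png

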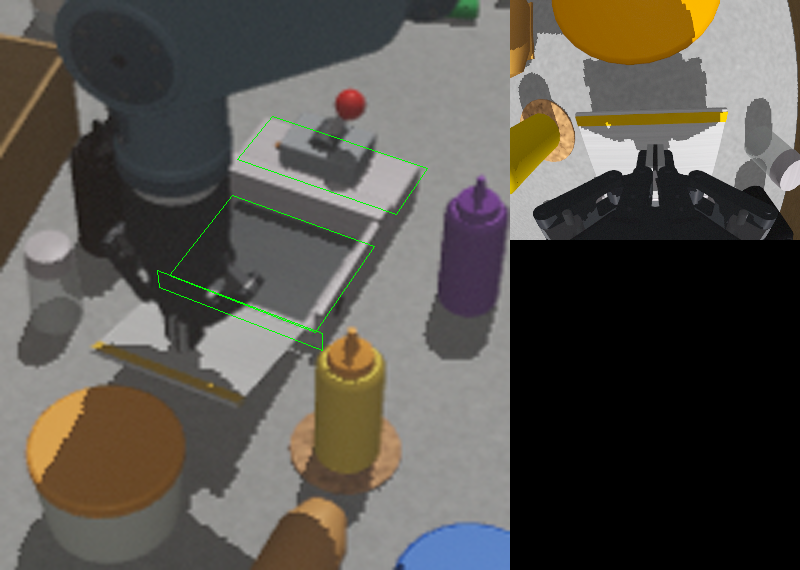

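The ramp is only at about 1.3 rad, and the fingertips sit about 25 mm higher than the reported TCP. That matches the high grasp on the mustard. I'll keep pressing down, guided by force.

```bash
python3 -c "
from h import *
print(ctrl.tcp_to_grasp)"; python3 -m pendant '[[[0,0,-6,0,0],[0,0,-6,0,0],[0,0,0,0,0]]]'; python3 -m pendant '[[[0,0,-5,0,0],[0,0,0,0,0]]]'; python3 -m pendant '[[[0,0,-4,0,0],[0,0,0,0,0]]]'
python3 - <<'E'
from h import *
for n in ['side','scene']:
    c=cam(n); find(c,n,['ramp_edge'],k=4)
E
```

```text
0.0187
time_s: 22.32
eef_pos: [0.5986, 0.0724, -0.0005]
eef_rot: [-0.001, 0.772, 0.635, -0.001]
wrist_force: [-0.8, 0.2, -0.6]
opening: 0.001
time_s: 22.58
eef_pos: [0.599, 0.0724, -0.005]
eef_rot: [-0.0, 0.772, 0.635, -0.0]
wrist_force: [-0.5, 0.1, 0.0]
opening: 0.0
time_s: 22.82
eef_pos: [0.5992, 0.0724, -0.0088]
eef_rot: [-0.0, 0.772, 0.635, -0.0]
wrist_force: [0.5, -0.7, -0.1]
opening: -0.003
side tip_of ramp_edge [([582, -8, -5], [310, 267], 0.65), ([609, 109, 28], [283, 291], 0.55)]
scene tip_of ramp_edge [([603, 111, 24], [352, 261], 0.98)]
```

```bash
python3 -m pendant '[[[0,0,-4,0,0],[0,0,-3,0,0],[0,0,0,0,0]]]'; python3 -m pendant '[[[0,0,-3,0,0],[0,0,0,0,0]]]'; python3 -m pendant '[[[0,0,-2,0,0],[0,0,0,0,0]]]'
python3 - <<'E'
from h import *
for n in ['side','scene']:
    c=cam(n); find(c,n,['ramp_edge'],k=4)
E
```

```text
time_s: 23.4
eef_pos: [0.599, 0.0724, -0.016]
eef_rot: [-0.0, 0.772, 0.635, -0.0]
wrist_force: [0.0, -0.2, 0.0]
opening: -0.003
time_s: 23.65
eef_pos: [0.5992, 0.0724, -0.0188]
eef_rot: [-0.0, 0.772, 0.635, -0.0]
wrist_force: [-0.5, -0.2, -1.1]
opening: -0.002
time_s: 23.9
eef_pos: [0.5993, 0.0724, -0.0207]
eef_rot: [-0.0, 0.772, 0.635, -0.0]
wrist_force: [-1.1, -0.1, 0.2]
opening: 0.003
side tip_of ramp_edge [([608, 111, 10], [283, 297], 0.74)]
scene tip_of ramp_edge [([602, 113, 8], [352, 264], 0.85)]
```

```bash
python3 -m pendant '[[[0,0,-2,0,0],[0,0,0,0,0]]]'; python3 -m pendant '[[[0,0,-2,0,0],[0,0,0,0,0]]]'; python3 -m pendant '[[[0,0,-2,0,0],[0,0,0,0,0]]]'
python3 - <<'E'
from h import *
for n in ['side','scene']:
    c=cam(n); find(c,n,['ramp_edge'],k=4)
E
```

```text
time_s: 24.35
eef_pos: [0.5994, 0.0724, -0.0226]
eef_rot: [-0.0, 0.772, 0.635, 0.0]
wrist_force: [-0.2, 0.4, 0.2]
opening: 0.001
time_s: 24.6
eef_pos: [0.5993, 0.0724, -0.0247]
eef_rot: [-0.0, 0.772, 0.635, -0.0]
wrist_force: [-0.5, 0.3, 0.8]
opening: -0.0
time_s: 24.85
eef_pos: [0.5995, 0.0724, -0.0262]
eef_rot: [0.0, 0.772, 0.635, 0.0]
wrist_force: [-1.6, 0.2, 2.8]
opening: -0.001
side tip_of ramp_edge [([607, 108, -3], [284, 300], 0.93)]
scene tip_of ramp_edge [([604, 114, -1], [353, 266], 0.56), ([573, -64, 11], [286, 263], 0.17)]
```

```bash
python3 -m pendant '[[[0,0,-2,0,0],[0,0,0,0,0]]]'; python3 -m pendant '[[[0,0,-1,0,0],[0,0,0,0,0]]]'
```

```text
time_s: 25.3
eef_pos: [0.5997, 0.0723, -0.0266]
eef_rot: [0.0, 0.772, 0.636, -0.0]
wrist_force: [-6.6, -1.0, 18.1]
opening: 0.003
time_s: 25.55
eef_pos: [0.5998, 0.0723, -0.0268]
eef_rot: [0.0, 0.772, 0.636, -0.0]
wrist_force: [-10.1, -0.4, 24.0]
opening: 0.003
```

The ramp is at its stop: the edge reads z≈-2 and the force climbs. Next I'll push the tub with half-open fingers as a two-point fork from the +y side.

```bash
python3 -m pendant '[[[0,0,20,0,0],[0,0,50,0,0],[0,0,60,0,0],[0,0,60,0,60],[6,50,0,0,60],[7,55,0,0,60],[7,55,0,0,60],[7,53,0,0,60]]]'; python3 -m pendant '[[[0,0,0,0,60],[0,0,-50,0,60],[0,0,-50,0,60],[0,0,-40,0,60],[0,0,-12,0,60],[0,0,0,0,60]]]'
python3 - <<'E'
from h import *
s=monitor.get_obs(); print(inw(s['eef_pos']))
for n in ['side','scene']:
    c=cam(n); find(c,n,['ramp_edge','tub','tub_center'],k=4)
w=cam('wrist','w4.png'); find(w,'wrist',['ramp_edge','tub','tub_center','warmer'])
crop(c,225,160,420,330,4,'c4.png',model())
E
```

```text
time_s: 26.55
eef_pos: [0.6264, 0.2872, 0.1606]
eef_rot: [0.0, 0.772, 0.635, 0.0]
wrist_force: [-0.2, 0.1, 0.8]
opening: 0.7
time_s: 27.3
eef_pos: [0.6264, 0.2848, 0.0085]
eef_rot: [-0.0, 0.772, 0.635, -0.0]
wrist_force: [-0.4, -0.2, 0.3]
opening: 0.708
[-12.97859015 294.66027341   8.46584598]
side tip_of ramp_edge [([607, 108, 2], [284, 298], 0.78), ([462, 97, 1], [346, 310], 0.34)]
side tip_of tub [([348, 245, -2], [383, 380], 0.92)]
side tip_of tub_center [([614, 206, 42], [265, 320], 0.86), ([344, 242, 43], [387, 366], 0.59)]
scene tip_of ramp_edge [([604, 111, 1], [352, 266], 0.59), ([586, -5, 0], [309, 266], 0.51), ([574, -66, 14], [285, 263], 0.48)]
scene tip_of tub [([344, 245, -3], [380, 187], 0.82), ([461, 95, 4], [337, 224], 0.64), ([616, 203, 2], [386, 265], 0.59)]
scene tip_of tub_center [([607, 202, 43], [386, 254], 0.94), ([337, 246, 37], [381, 176], 0.58), ([466, 222, -2], [381, 221], 0.16)]
wrist tip_of ramp_edge []
wrist tip_of tub [([609, 204, 1], '', 0.91), ([339, 249, -6], '', 0.7), ([463, 223, 0], '', 0.3)]
wrist tip_of tub_center []
wrist tip_of warmer []
```

View pics/c4.png

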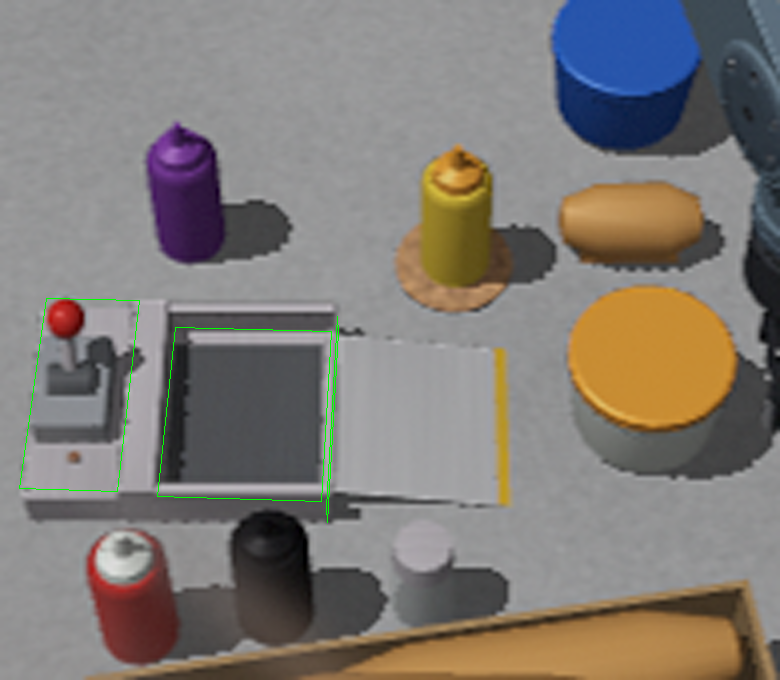

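The picture shows the ramp flat, with its yellow edge at crop x≈502. The tub is untouched and the mustard is upright on the coaster. Pushing now, with a small x correction.

```bash
python3 -m pendant '[[[-2,-12,0,0,60],[-2,-12,0,0,60],[-1,-10,0,0,60],[-1,-10,0,0,60],[-1,-10,0,0,60],[-1,-10,0,0,60],[-1,-10,0,0,60],[-1,-10,0,0,60]]]'; python3 -m pendant '[[[-1,-12,0,0,60],[-1,-12,0,0,60],[-2,-12,0,0,60],[-2,-12,0,0,60],[-2,-12,0,0,60],[0,0,0,0,60]]]'
python3 - <<'E'
from h import *
s=monitor.get_obs(); print(inw(s['eef_pos']))
for n in ['side','scene']:
    c=cam(n); find(c,n,['ramp_edge','tub','tub_center'],k=3)
w=cam('wrist'); find(w,'wrist',['ramp_edge','tub','tub_center','warmer'])
E
```

```text
time_s: 28.95
eef_pos: [0.6164, 0.2009, 0.0085]
eef_rot: [-0.0, 0.772, 0.635, 0.0]
wrist_force: [0.7, 4.2, -0.2]
opening: 0.702
time_s: 29.7
eef_pos: [0.6081, 0.1398, 0.0084]
eef_rot: [0.0, 0.773, 0.635, -0.001]
wrist_force: [-1.0, 0.7, 0.2]
opening: 0.704
[ -3.52580981 148.80012616   8.41274944]
side tip_of ramp_edge [([608, 111, 1], [283, 300], 0.94), ([465, 224, 0], [329, 356], 0.5)]
side tip_of tub [([343, 245, -2], [385, 380], 0.76), ([596, 73, 9], [293, 286], 0.69)]
side tip_of tub_center [([343, 244, 43], [387, 368], 0.72), ([345, -364, 3], [430, 192], 0.7), ([598, 75, 46], [292, 276], 0.67)]
scene tip_of ramp_edge [([601, 113, 0], [352, 265], 0.92)]
scene tip_of tub [([598, 72, 8], [337, 265], 0.55)]
scene tip_of tub_center [([595, 76, 45], [339, 256], 0.62)]
wrist tip_of ramp_edge []
wrist tip_of tub [([597, 75, 8], '', 0.96), ([465, 226, 1], '', 0.33)]
wrist tip_of tub_center []
wrist tip_of warmer []
```

```bash
python3 -m pendant '[[[-2,-12,0,0,60],[-2,-12,0,0,60],[-2,-12,0,0,60],[-2,-12,0,0,60],[-2,-12,0,0,60],[-2,-12,0,0,60],[-2,-10,0,0,60],[-2,-10,0,0,60]]]'; python3 -m pendant '[[[-2,-10,0,0,60],[-2,-10,0,0,60],[-1,-8,0,0,60],[-1,-6,0,0,60],[0,0,0,0,60]]]'
python3 - <<'E'
from h import *
s=monitor.get_obs(); print(inw(s['eef_pos']))
for n in ['side','scene']:
    c=cam(n); find(c,n,['ramp_edge','tub','tub_center'],k=3)
w=cam('wrist'); find(w,'wrist',['ramp_edge','tub','tub_center','warmer'])
E
```

```text
time_s: 31.35
eef_pos: [0.5927, 0.0487, 0.009]
eef_rot: [0.0, 0.772, 0.635, 0.0]
wrist_force: [0.9, 3.0, 5.3]
opening: 0.707
time_s: 31.98
eef_pos: [0.5861, 0.0147, 0.0083]
eef_rot: [-0.0, 0.772, 0.635, -0.0]
wrist_force: [0.1, 0.0, -0.4]
opening: 0.707
[-1.53710293 21.77343401  8.26577485]
side tip_of ramp_edge [([606, 109, -2], [284, 300], 0.94)]
side tip_of tub [([581, -35, 17], [314, 253], 0.63), ([463, 95, 8], [347, 307], 0.54), ([718, -149, -2], [277, 218], 0.15)]
side tip_of tub_center [([345, 243, 41], [386, 368], 0.93), ([575, -45, 59], [317, 238], 0.76), ([723, 32, -1], [250, 265], 0.46)]
scene tip_of ramp_edge [([602, 113, 1], [353, 265], 0.73)]
scene tip_of tub [([579, -38, 18], [296, 262], 0.96), ([341, 245, -2], [380, 186], 0.92)]
scene tip_of tub_center [([338, 241, 38], [379, 177], 0.93), ([572, -40, 58], [294, 252], 0.62), ([722, 38, -1], [333, 309], 0.3)]
wrist tip_of ramp_edge [([605, 116, -2], '', 0.92)]
wrist tip_of tub [([574, -36, 15], '', 0.92)]
wrist tip_of tub_center []
wrist tip_of warmer [([583, -4, 0], '', 0.94), ([602, 116, -1], '', 0.57)]
```

```bash
python3 -m pendant '[[[-1,-8,0,0,60],[-1,-6,0,0,60],[-1,-4,0,0,60],[0,0,0,0,60]]]'; python3 -m pendant '[[[0,-2,0,0,60],[-1,-2,0,0,60],[0,0,0,0,60]]]'
python3 - <<'E'
from h import *
s=monitor.get_obs(); print(inw(s['eef_pos']))
for n in ['side','scene']:
    c=cam(n); find(c,n,['tub','tub_center'],k=3)
w=cam('wrist'); find(w,'wrist',['tub'])
E
```

```text
time_s: 33.12
eef_pos: [0.5834, -0.0033, 0.0085]
eef_rot: [0.0, 0.772, 0.635, -0.0]
wrist_force: [0.2, 0.4, 0.2]
opening: 0.703
time_s: 33.5
eef_pos: [0.5824, -0.0067, 0.0085]
eef_rot: [0.0, 0.772, 0.635, -0.0]
wrist_force: [1.0, 1.3, 0.3]
opening: 0.701
[-1.09959807  0.05040269  8.53470758]
side tip_of tub [([575, -62, 11], [319, 248], 0.87), ([343, 245, -5], [385, 381], 0.7)]
side tip_of tub_center [([572, -63, 53], [320, 235], 0.82), ([342, 243, 42], [388, 367], 0.7)]
scene tip_of tub [([346, 246, -4], [380, 187], 0.72), ([575, -64, 17], [286, 263], 0.57), ([585, -8, -2], [307, 267], 0.53)]
scene tip_of tub_center [([571, -64, 53], [285, 254], 0.74), ([341, 243, 37], [380, 178], 0.6)]
wrist tip_of tub [([572, -58, 16], '', 0.79)]
```

The network puts the tub centre at about (572,-63,53), so it is down on the plate. I'll back off, rise and check before doing the switch.

```bash
python3 -m pendant '[[[2,10,0,0,60],[3,15,0,0,60],[0,0,40,0,0],[0,0,55,0,0],[0,0,55,0,0],[-28,-44,0,0,0],[-30,-46,0,0,0],[-28,-44,0,0,0]]]'; python3 -m pendant '[[[-28,-44,0,0,0],[0,0,0,0,0],[0,0,0,0,0]]]'
python3 - <<'E'
from h import *
s=monitor.get_obs(); print(inw(s['eef_pos']))
for n in ['side','scene']:
    c=cam(n,n+'5.png'); find(c,n,['tub','tub_center','switch_tip','ramp_edge','mustard'],k=3)
    if n=='side': crop(c,240,140,440,340,2.5,'a5.png',model())
    else: crop(c,225,200,365,320,2.5,'b5.png')
w=cam('wrist','w5.png'); find(w,'wrist',['tub','switch_tip'])
a=cv2.imread('pics/a5.png');b=cv2.imread('pics/w5.png')[90:390,180:480]
o=np.zeros((500,800,3),np.uint8);o[:,:500]=a;o[:300,500:]=b;cv2.imwrite('pics/p5.png',o)
E
```

```text
time_s: 34.9
eef_pos: [0.5007, -0.1158, 0.1587]
eef_rot: [0.0, 0.772, 0.636, 0.0]
wrist_force: [1.5, 0.3, -0.2]
opening: 0.001
time_s: 35.28
eef_pos: [0.4738, -0.1589, 0.1586]
eef_rot: [-0.0, 0.772, 0.635, 0.0]
wrist_force: [0.4, -1.3, 0.5]
opening: -0.002
[ -79.02658247 -169.89349756  158.59085129]
side tip_of tub [([578, -59, 13], [318, 248], 0.7), ([345, 247, -2], [384, 381], 0.56), ([721, 30, 0], [251, 265], 0.21)]
side tip_of tub_center [([570, -63, 57], [321, 234], 0.96), ([344, 245, 40], [386, 369], 0.76)]
side tip_of switch_tip [([543, -172, 105], [344, 193], 0.69), ([344, -363, 0], [431, 193], 0.31)]
side tip_of ramp_edge [([604, 111, -1], [285, 300], 0.92), ([573, -69, 15], [321, 245], 0.5)]
side tip_of mustard [([415, -87, 2], [384, 257], 0.88), ([719, -62, 4], [265, 238], 0.7), ([463, 99, 6], [346, 309], 0.58)]
scene tip_of tub [([575, -63, 17], [286, 263], 0.92), ([344, 244, -1], [379, 187], 0.87)]
scene tip_of tub_center [([571, -64, 52], [285, 255], 0.7), ([337, 245, 39], [380, 176], 0.68)]
scene tip_of switch_tip [([539, -172, 97], [241, 241], 0.66), ([601, 110, -3], [351, 266], 0.58)]
scene tip_of ramp_edge [([604, 111, 0], [352, 266], 0.68), ([622, -439, -3], [147, 301], 0.31)]
scene tip_of mustard [([466, 95, 2], [337, 225], 0.76), ([719, -66, 2], [293, 313], 0.76), ([412, -85, -3], [273, 220], 0.74)]
wrist tip_of tub [([575, -63, 16], '', 0.7)]
wrist tip_of switch_tip [([537, -169, 104], '', 0.65)]
```

View pics/p5.png

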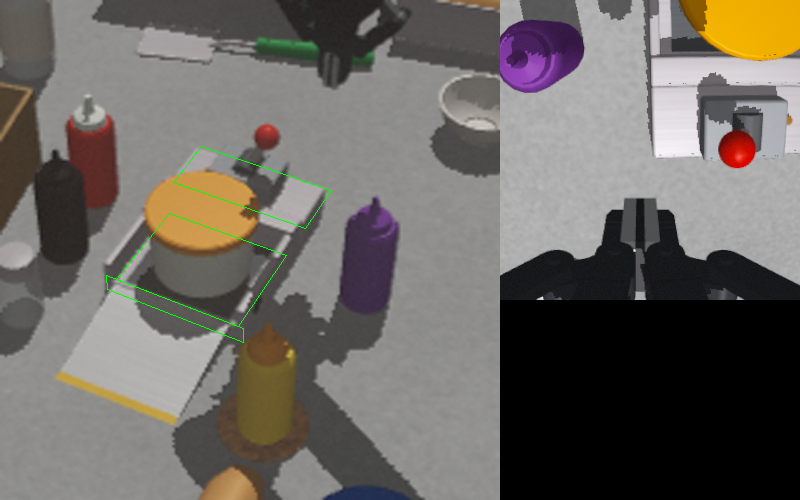

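The tub sits flat between lip and back stop: its base and centre estimates show no tilt, and z agrees with the plate. Lowering beside the red knob at (735,148) in the view to flip it.

```bash
python3 -m pendant '[[[0,0,-40,0,0],[0,0,-45,0,0],[0,0,-29,0,0],[0,0,0,0,0],[15,-3,0,0,0],[15,-3,0,0,0],[10,-2,0,0,0],[10,-2,0,0,0]]]'; python3 -m pendant '[[[10,-2,0,0,0],[10,-2,0,0,0],[5,-1,0,0,0],[0,0,0,0,0]]]'
python3 - <<'E'
from h import *
s=monitor.get_obs(); print(inw(s['eef_pos']))
for n in ['side','scene','wrist']:
    c=cam(n); find(c,n,['switch_tip'],k=3)
E
```

```text
time_s: 37.02
eef_pos: [0.5239, -0.1698, 0.0454]
eef_rot: [0.0, 0.772, 0.635, -0.0]
wrist_force: [-2.8, -0.5, 1.9]
opening: -0.004
time_s: 37.52
eef_pos: [0.5488, -0.1747, 0.0443]
eef_rot: [0.0, 0.772, 0.635, 0.0]
wrist_force: [-0.9, 0.1, -0.3]
opening: -0.002
[  -2.41537443 -171.21556706   44.32737687]
side tip_of switch_tip [([581, -176, 103], [330, 190], 0.66)]
scene tip_of switch_tip [([572, -176, 99], [241, 251], 0.45), ([464, 96, 69], [338, 211], 0.35)]
wrist tip_of switch_tip [([574, -172, 100], '', 0.77), ([572, -61, 14], '', 0.48)]
```

```bash
python3 -m pendant '[[[5,-1,0,0,0],[0,0,0,0,0]]]'; python3 -m pendant '[[[3,-1,0,0,0],[0,0,0,0,0]]]'; python3 -m pendant '[[[3,0,0,0,0],[0,0,0,0,0]]]'
python3 - <<'E'
from h import *
for n in ['side','scene','wrist']:
    c=cam(n); find(c,n,['switch_tip'],k=3)
E
```

```text
time_s: 38.08
eef_pos: [0.5536, -0.1756, 0.0444]
eef_rot: [-0.0, 0.772, 0.635, -0.0]
wrist_force: [-0.5, -0.5, 0.7]
opening: -0.0
time_s: 38.33
eef_pos: [0.5542, -0.1757, 0.0441]
eef_rot: [-0.002, 0.772, 0.636, -0.001]
wrist_force: [-8.3, 2.2, 6.5]
opening: 0.004
time_s: 38.58
eef_pos: [0.5543, -0.1756, 0.044]
eef_rot: [-0.005, 0.772, 0.636, -0.003]
wrist_force: [-21.2, 1.4, 14.1]
opening: 0.003
side tip_of switch_tip [([584, -178, 107], [329, 188], 0.41)]
scene tip_of switch_tip [([603, 112, -3], [352, 266], 0.73), ([581, -177, 95], [241, 255], 0.56)]
wrist tip_of switch_tip [([579, -176, 102], '', 0.83)]
```

```bash
python3 -m pendant '[[[-5,1,0,0,0],[-15,3,0,0,0],[-30,6,0,0,0],[-15,3,0,0,0],[0,0,40,0,0],[0,0,50,0,0],[-30,-30,20,0,0],[0,0,0,0,0]]]'
python3 - <<'E'
from h import *
for n in ['side','scene']:
    c=cam(n); find(c,n,['switch_tip','tub','tub_center','mustard','ramp_edge','ketchup','shaker','roll','spatula','sauce_bowl','pail'],k=3)
    if n=='side': crop(c,240,140,400,350,2.5,'a6.png')
    else: crop(c,225,190,415,330,2.1,'b6.png')
w=cam('wrist','w6.png')
a=cv2.imread('pics/a6.png');b=cv2.imread('pics/b6.png');d=cv2.imread('pics/w6.png')[:250,200:600]
o=np.zeros((560,800,3),np.uint8);o[:a.shape[0],:400]=a[:,:400];o[:b.shape[0],400:400+b.shape[1]]=b[:,:400];o[300:550,400:]=d;cv2.imwrite('pics/p6.png',o)
E
```

```text
time_s: 39.88
eef_pos: [0.4651, -0.196, 0.1571]
eef_rot: [0.003, 0.773, 0.635, 0.001]
wrist_force: [0.1, 0.0, -1.4]
opening: 0.002
side tip_of switch_tip [([584, -179, 102], [329, 190], 0.45)]
side tip_of tub [([573, -60, 16], [320, 247], 0.84), ([343, 246, -1], [385, 380], 0.8), ([723, 32, -3], [250, 266], 0.21)]
side tip_of tub_center [([346, 246, 40], [385, 369], 0.84), ([574, -69, 55], [320, 233], 0.57)]
side tip_of mustard [([414, -89, 0], [385, 257], 0.83), ([465, 99, 4], [345, 309], 0.77), ([718, -60, 4], [265, 239], 0.7)]
side tip_of ramp_edge [([604, 111, 2], [285, 299], 0.68)]
side tip_of ketchup [([719, -149, -1], [277, 218], 0.61)]
side tip_of shaker [([724, 32, 2], [249, 264], 0.6)]
side tip_of roll [([468, 224, 0], [328, 355], 0.81), ([627, 466, 3], [208, 440], 0.3)]
side tip_of spatula [([618, -442, 2], [343, 160], 0.96)]
side tip_of sauce_bowl [([342, -362, 3], [431, 193], 0.94)]
side tip_of pail [([626, 468, 1], [209, 442], 0.56), ([572, -63, 58], [320, 234], 0.23)]
scene tip_of switch_tip [([579, -180, 93], [240, 255], 0.62), ([574, -62, 11], [287, 263], 0.2)]
scene tip_of tub [([575, -64, 16], [286, 263], 0.96), ([341, 244, -1], [379, 186], 0.82), ([468, 222, -4], [381, 221], 0.48)]
scene tip_of tub_center [([570, -66, 53], [285, 254], 0.84), ([340, 246, 35], [381, 178], 0.76)]
scene tip_of mustard [([719, -65, 0], [293, 313], 0.97), ([409, -83, -1], [273, 218], 0.89)]
scene tip_of ramp_edge [([601, 113, 2], [352, 265], 0.6)]
scene tip_of ketchup [([717, -148, 0], [261, 317], 0.9)]
scene tip_of shaker [([726, 37, -3], [332, 310], 0.9)]
scene tip_of roll [([466, 97, 2], [338, 225], 0.27)]
scene tip_of spatula [([622, -441, -3], [146, 301], 0.83), ([718, -153, -5], [259, 319], 0.42)]
scene tip_of sauce_bowl [([342, -361, -3], [176, 213], 0.58)]
scene tip_of pail [([624, 466, 0], [480, 255], 0.87)]
```

View pics/p6.png

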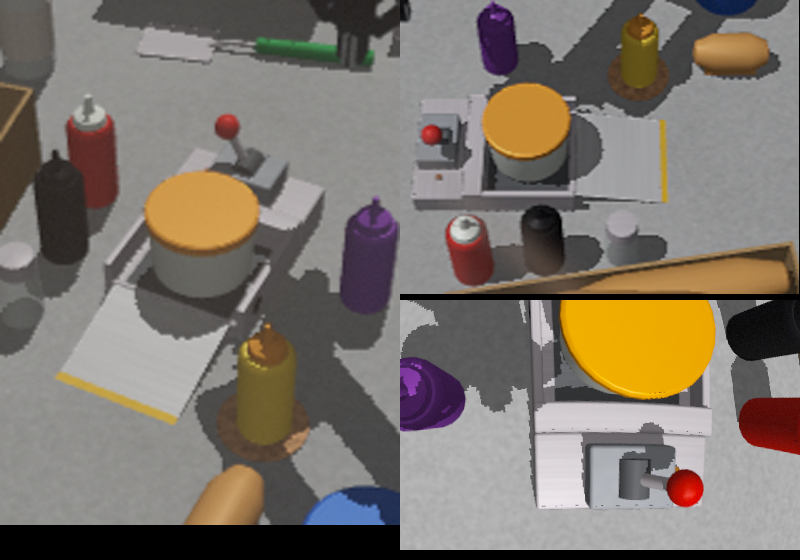

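The lever leans to +x, with the knob at (685,488) in the wrist view. The ramp is down, the tub is level on the plate, the mustard is upright on the coaster, and the bystanders read where they started. Handing in.

```bash
python3 -c "
from h import *
print(order.hand_in(), monitor.get_obs()['wrist_force'])"
```

```text
the job is handed in; nothing more can be done
the job is handed in; nothing more can be done
```

The job is done and handed in at about 40 s of the 72 s allowed; no verdict came back.

**Steps, in the order asked:**
1. **Mustard:** I lifted the yellow bottle off the plate and stood it on the cork coaster. It reads (464, 98) mm in the world frame, on the coaster's centre to within the measurement error.
2. **Ramp:** I folded it fully down. The force climbed to 24 N at the stop, and the edge reads about 0 mm high.
3. **Tub:** I pushed the orange-lidded tub up the ramp and over the lip with half-open fingers.
4. **Switch:** I flipped the red lever to +x until it met the stop, at about 21 N. Its tip moved about 42 mm, and it stayed over after I backed off.

**Last checks:**
- **Tub:** it is about 58 mm behind the lip (y ≈ -58 in the warmer's frame), the middle of its allowed play, and shows no tilt. The height estimates of its centre scatter between 52 and 58 mm, where 54 is expected.
- **Everything else:** the ramp is down and the mustard is upright. Every bystander reads within a few mm of its start position, and the gripper is clear of everything. On the last look the scene camera missed the mustard, but the side camera and the picture show it on the coaster.

**What disagreed:** the fingertips were really about 25 to 35 mm higher than the reported tool position. Because of this, my first two closings on the mustard bottle were too high, and the ramp needed extra pressing down by force. From there I worked by contact force and the pictures.

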